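# Release a can from the spring dispenser and trap it

### The arm

A 6-joint arm with a two-finger parallel gripper is mounted at the origin on the work surface. World frame = base frame: x ahead of the robot, y to its left, z up, the work surface at z = 0. Lengths are in m, angles in rad, forces in N, time in s.
With the tool pointing down it reaches from about 0.35 to 0.775 m from the base axis. Payload 5.5 kg.
Tool frame: the origin (TCP) lies at the very end of the fingers, on their centre line; the grasp point (between the pads) lies 19 mm behind it; y points along the fingers, z is the direction in which the jaws open and shut, and the axes are right-handed (so a half turn about y gives the same grasp; the last joint's range is limited). The gripper opens to 85 mm and grips with 20 to 120 N. Pads are 22 mm wide; open, the fingers measure 114 mm over their backs; the gripper's body (76 mm by 85 mm) begins 54 mm behind the grasp point. The pads swing forward as they close: fully open they stand 13 mm farther back than shut.
Start: joints at [1.031, 0.313, 0.046, 1.304, 0, 1.431], TCP at [0.224, 0.53, 0.231] pointing down, gripper open.
Joint ranges: [-2.76, 2.76], [-0.86, 1.69], [-1.03, 1.26], [-2.2, 2.34], [-1.47, 1.5], [-3.14, 3.14]. Speed limits (rad/s): [2.57, 2.57, 3.14, 3.14, 3.14, 3.14].

### API

Orientations are given as a unit quaternion [w, x, y, z].
In Python, from workcell import env gives the robot as it stands.
- The arm moves only by the shell command python3 -m inch 'ROWS' [OPENING] [FORCE]. ROWS is JSON, a list that holds one entry, the list of rows, each a list of 4 numbers: the shift along the tool's x, y, z in mm, then the turn about the tool's y in degrees. In form: [[[tx, ty, tz, spin], ...]]. A call has 1 to 10 rows; each row is the pose to reach, as a shift and turn from the pose commanded when the call began, along the tool's axes at that moment; what a row does not reach only later rows make up. A row lasts 1/10 s, in which the tool goes at most 50 mm and 8.59 degrees, less where a joint would pass 70% of its speed; a pose out of reach is approached as far as the arm can. A call with a gripper value outside its range is refused whole. OPENING is the finger opening in mm, from 0 to 85.4, set as the call begins (- or left out, the last holds). The fingers move at their own pace and stop on an object; FORCE is the grip in N (left out, the last holds). Time passes only in rows, so rows that repeat a pose let the fingers close. It gives the time, the measured TCP pose, the force and the opening at its end, in the units of the state.
- env.get_state(): the state, without advancing time (a new reading comes with each control period).
- env.read_camera(name): name is "side" or "top"; returns the picture (480x640x3 uint8, blue, green, red); there is no depth.
- env.camera_model(name): a dict with "fx", "fy", "cx", "cy" (pixels), "distortion" ([k1, k2, p1, p2, k3] as OpenCV has them; the pictures are not rectified), "R" (3x3) and "t" (3): a world point X has camera coordinates R X + t. Camera axes: x right, y down, z forward; pixel columns grow to the right and rows downward; lengths in m; the calibration is good to about 2 mm. A picture is of the moment at which its call begins. camera_model takes no time and is no camera call.
- env.hand_in(): hands the job in, once; it reports no verdict.
The state is a dict: "clock": time; "joint_pos": joint angles; "qvel": joint speeds; "tau": joint torques, N m; "tcp_pos": TCP position; "orientation": TCP orientation; "wrist_force": force on the tool from outside, world axes, zero at the start; "ft_torque": the same for the moment, N m; "finger_gap": finger opening in m.
Only numpy, scipy, OpenCV 4.12 (cv2) and the standard library are available. Lean on these libraries where they do the work, as an engineer would, in place of code of your own. Each camera call takes 0.05 s, during which the arm holds its last target.

### The job

Let the small food can out of the spring can dispenser without losing it: with one finger press the release paddle all the way down, and with the other finger stand in the chute so that the can which pops out of its bay is stopped against that finger before it rolls off the open lower end. Do not grasp or lift the can, and leave the other groceries alone. Finish still holding: one finger keeping the paddle down, the can lying still in the chute against the other finger.

Things in the scene. Friction and masses are not known exactly. Their poses are not given: they have to be found in the camera images.
- dispenser: Fixed sheet-metal can dispenser, 250 mm long, 164 mm wide, 122 mm high. Origin on the table; +x points uphill along the chute, +y across it, z up; x, y below are in this frame, heights above the table. The chute, 76 mm wide inside (y -38 to 38 mm), slopes down 10 degrees towards -x. From x = -100 to 40 mm it is open above, with side walls only 7 mm high; beyond 45 mm is the bay with 34 mm walls.
- chute_mid (a point): Point on the chute floor, on its centre line, beside the middle of the paddle: x = -20 mm, y = 0, 44 mm above the table (floor height = 30 mm + 0.176 (x + 100 mm)). The released can rolls past here; a fingertip standing in the chute here stops it.
- chute_lip (a point): Middle of the open lower lip of the chute, on its floor: x = -100 mm, y = 0, 30 mm high. A can that passes it drops to the table.
- gate_top (a point): Middle of the top edge of the gate, a bar 6 mm thick across the chute just downhill of the can: x = 40 mm, y = 0, 66 mm high (11 mm above the floor) when the paddle is up; below the floor when fully pressed. Behind the can a spring kicker pushes with about 1.2 N over 30 mm, so the can shoots out and passes the lip within about half a second if nothing stops it.
- paddle (a joint): Travel of the release paddle, straight down: 0 m up, 0.014 m fully pressed, against a spring (about 2 N to start, 6 N fully down); it comes up again when let go. The gate is one piece with it and lets the can go at about 0.007 to 0.012 m of travel.
- paddle_top (a point): Centre of the top of the release paddle, a white plastic plate 50 mm long (x -45 to 5 mm) and 40 mm wide (y -112 to -72 mm) on the chute's -y side: x = -20 mm, y = -92 mm, 75 mm high when up, 61 mm when pressed. A second fingertip level with the first and over the chute is then 17 mm above its floor, clear of the side wall and well below the can's 54 mm.
- can: Loose food can, steel cylinder 54 mm in diameter, 70 mm long, paper band, 0.12 to 0.24 kg, lying on its side across the chute. Origin at its centre; its y axis is the can's axis (it turns as it rolls). Starts with its centre at x = 62 mm, y = 0, 86 mm high. To be out of the bay its centre must be below x = 43 mm.
- spare_can: Bystander: an equal can standing upright on the table, 54 mm in diameter, 70 mm high. Origin under its centre. All three bystanders stand 0.12 to 0.25 m from the dispenser's origin.
- jar: Bystander: glass jar standing upright, 60 mm in diameter, 85 mm high. Origin under its centre.
- packet: Bystander: cardboard packet 45 x 65 mm, 85 mm high, standing. Origin under its centre.
Mind the look-alikes: they are no part of the job. What is shaped like the can but black or orange is not meant.

How it is judged:
By the outcome, as a careful person would: the job done as asked, in the order asked, and still so for the second after the job is handed in, while the arm keeps its last pose, push and grip.
It also fails if it takes over 32 s, if anything falls off the work surface, if the arm or the gripper's body presses on something with over 40 N, if the wrist force passes 120 N, or if a joint passes its speed limit or range.

## Working session

There is one attempt and no reset: what is moved stays moved. The work goes in short steps, Python scripts to look and compute and a shell command to move; the robot and the scene stay as the last step left them, time stands still between calls to the robot, and variables do not carry over. Pictures are saved under pics/ and viewed, and the job is handed in when it is done.

```bash
ls; mkdir -p pics
python3 - <<'E'
from workcell import env
import cv2
for n in("side","top"):
    cv2.imwrite(f"pics/{n}0.png",env.read_camera(n)); m=env.camera_model(n); print(n,m)
print(env.get_state())
E
```

```text
pics
side {'fx': 435.51897274688383, 'fy': 435.51897274688383, 'cx': 313.27394815602673, 'cy': 245.16207196159792, 'distortion': array([-0.06709216,  0.        ,  0.        ,  0.        ,  0.        ]), 'R': array([[ 0.93668335, -0.34997533, -0.0118983 ],
       [-0.21338936, -0.54352116, -0.81181878],
       [ 0.27764957,  0.7629561 , -0.58378823]]), 't': array([-0.54026068,  0.22259657,  0.77462851])}
top {'fx': 586.9470569936753, 'fy': 586.9470569936753, 'cx': 320.7969154200591, 'cy': 249.38112938303948, 'distortion': array([-0.15726679,  0.        ,  0.        ,  0.        ,  0.        ]), 'R': array([[ 0.01331781, -0.99976313,  0.01721397],
       [-0.99414001, -0.01508597, -0.10704234],
       [ 0.10727667, -0.01568753, -0.99410544]]), 't': array([0.04001599, 0.63991101, 1.17142416])}
{'clock': 0.1, 'joint_pos': array([ 1.03138531e+00,  3.13962661e-01,  4.51126842e-02,  1.30362058e+00,
       -8.62299655e-07,  1.43116162e+00]), 'qvel': array([-5.57378299e-04, -6.89889182e-04,  4.10835707e-03,  7.22439274e-04,
       -1.72124800e-05,  1.27910101e-03]), 'tau': array([ 2.90322081e-03, -4.81725204e+01,  2.99244708e+01,  1.28070338e-02,
       -1.04994272e-04,  2.15497823e-05]), 'tcp_pos': array([0.22358893, 0.52925491, 0.23048502]), 'orientation': array([-0.69246895,  0.69358543, -0.14059972,  0.14020602]), 'wrist_force': array([-0.67801622,  0.37830725, -0.02687519]), 'ft_torque': array([-0.00706619,  0.03916576,  0.0088566 ]), 'finger_gap': 0.08525345139434935}
```

View pics/side0.png

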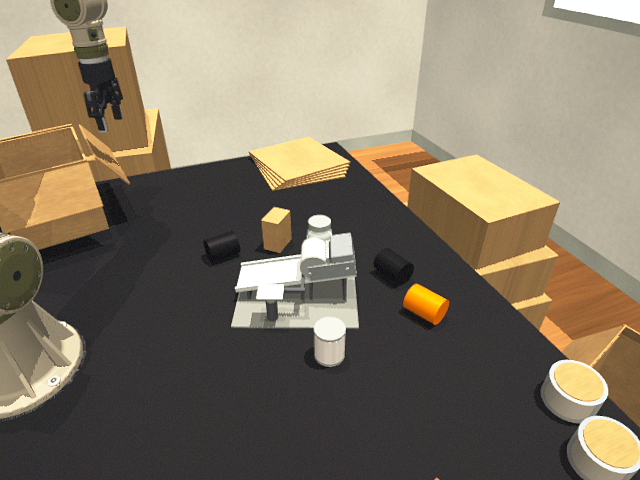

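View pics/top0.png

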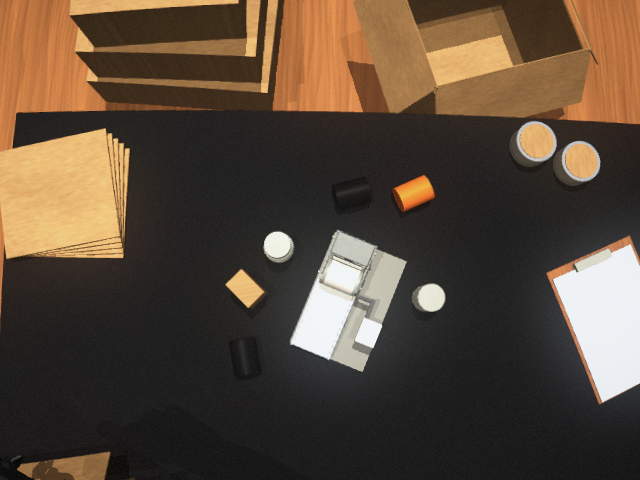

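The dispenser sits at about (345,300) in top and (295,285) in side. The paddle is at (368,333) in top, the can at (345,275), the jar at (278,247), the packet at (245,288) and the spare can at (429,298). I'll enlarge both.

Run:
```python
import cv2
a=cv2.imread("pics/top0.png")[220:385,270:490]; cv2.imwrite("pics/topc.png",cv2.resize(a,None,fx=3.6,fy=3.6,interpolation=cv2.INTER_CUBIC))
a=cv2.imread("pics/side0.png")[205:375,195:415]; cv2.imwrite("pics/sidec.png",cv2.resize(a,None,fx=3.5,fy=3.5,interpolation=cv2.INTER_CUBIC))
```

```text
(no output)
```

View pics/topc.png

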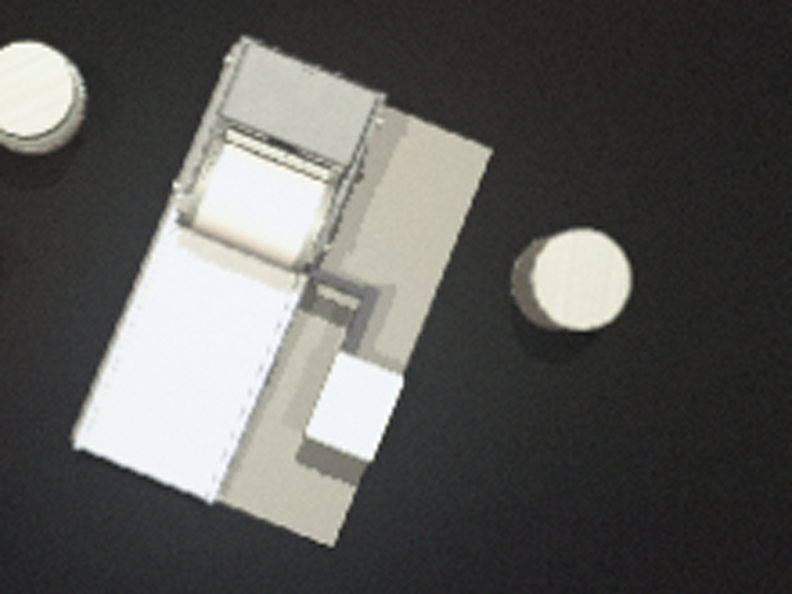

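View pics/sidec.png

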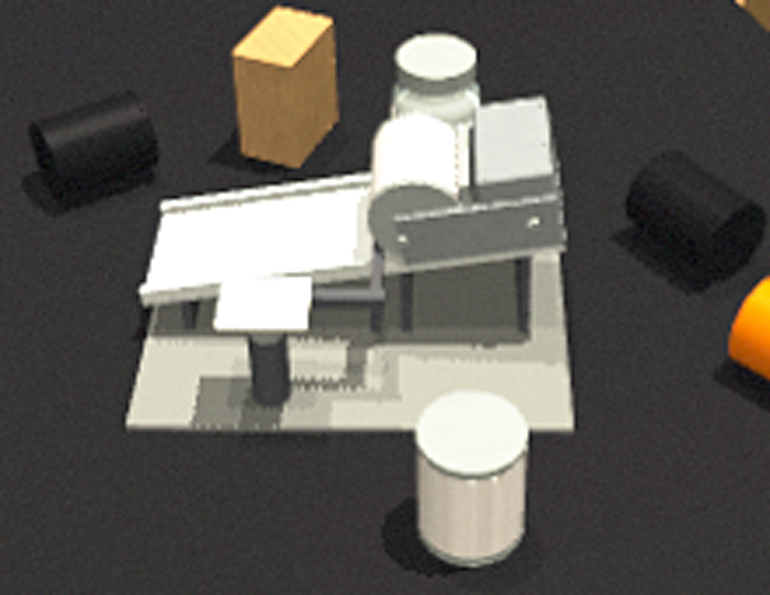

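The enlarged views show the paddle corners, the chute lip and the base corners clearly. I'll fit the dispenser pose to them.

```bash
cat > h.py <<'E'
import numpy as np, cv2
from workcell import env
from scipy.optimize import least_squares
def proj(n,P):
    m=env.camera_model(n);K=np.array([[m['fx'],0,m['cx']],[0,m['fy'],m['cy']],[0,0,1]])
    return cv2.projectPoints(np.asarray(P,float).reshape(-1,3),cv2.Rodrigues(m['R'])[0],m['t'],K,m['distortion'])[0][:,0]
def ray(n,uv,z):
    m=env.camera_model(n);K=np.array([[m['fx'],0,m['cx']],[0,m['fy'],m['cy']],[0,0,1]])
    p=cv2.undistortPoints(np.array([[uv]],float),K,m['distortion'])[0,0]
    d=m['R'].T@np.array([p[0],p[1],1]);c=-m['R'].T@m['t'];return c+d*(z-c[2])/d[2]
def d2w(q,P):
    P=np.asarray(P,float)*1e-3;c,s=np.cos(q[2]),np.sin(q[2])
    return np.c_[q[0]+c*P[:,0]-s*P[:,1],q[1]+s*P[:,0]+c*P[:,1],P[:,2]]
E
cat > fit.py <<'E'
from h import *
T=np.array([[342,350],[404,377],[374,461],[306,437]])/3.6+[270,220]
S=np.array([[312,279],[308,330],[216,327],[222,279]])/3.5+[195,205]
PP=np.array([[5,-72,75],[5,-112,75],[-45,-112,75],[-45,-72,75.]])
LT=np.array([[78,446],[212,500]])/3.6+[270,220]; LP=np.array([[-100,39,36],[-100,-39,36.]])
LS=np.array([[162,207],[143,295]])/3.5+[195,205]
BT=np.array([[333,546],[492,151]])/3.6+[270,220]
BS=np.array([[127,428],[574,430]])/3.5+[195,205]
def res(q,full=0):
    B=[[-125,q[3],2],[125,q[3],2]]
    r=[proj("top",d2w(q,np.r_[PP,LP,B]))-np.r_[T,LT,BT],proj("side",d2w(q,np.r_[PP,LP,B]))-np.r_[S,LS,BS]]
    return r if full else np.concatenate(r).ravel()
q0=ray("top",(348,305),.03)
s=least_squares(res,[q0[0],q0[1],-.4,-120],x_scale=[.01,.01,.1,10],loss='soft_l1')
print(s.x,np.degrees(s.x[2]),np.sqrt(np.mean(s.fun**2)));
for a in res(s.x,1): print(a.round(1).tolist())
np.save("q.npy",s.x)
for n in("side","top"):print(n, proj(n,d2w(s.x,[[62,0,86]])))
for nm,uv,z in(("spare",(429.5,297),.07),("jar",(278,246),.085),("packet",(246,287),.085)):
    w=ray("top",uv,z);d=w[:2]-s.x[:2];c,sn=np.cos(s.x[2]),np.sin(s.x[2]);print(nm,w.round(3),(c*d[0]+sn*d[1]).round(3),(-sn*d[0]+c*d[1]).round(3))
print("tcp",env.get_state()['tcp_pos'],"ptop,mid",d2w(s.x,[[-20,-92,75],[-20,0,44]]))
E
python3 fit.py
```

```text
[ 5.25134221e-01  3.01222058e-02 -3.65873423e-01 -1.19175322e+02] -20.963002998210918 4.119482242437919
[[-0.0, -1.1], [1.6, -1.1], [0.7, -0.7], [0.7, -1.5], [1.6, 0.1], [0.2, -0.6], [-2.6, 10.8], [-3.5, 9.2]]
[[0.5, -0.6], [0.3, -1.1], [-0.2, -0.2], [0.4, -0.5], [-0.4, 0.4], [-0.3, -1.2], [-12.5, 1.1], [-12.2, 0.4]]
side [[314.27538286 256.89999175]]
top [[341.90671683 275.4204067 ]]
spare [ 0.543 -0.168  0.07 ] 0.088 -0.179
jar [0.639 0.134 0.085] 0.069 0.138
packet [0.558 0.195 0.085] -0.029 0.166
tcp [0.22358893 0.52925491 0.23048502] ptop,mid [[ 0.4735436  -0.04863316  0.075     ]
 [ 0.50645799  0.03727751  0.044     ]]
```

```bash
sed -i 's/B=\[\[-125,q\[3\],2\],\[125,q\[3\],2\]\]/B=[[q[4]-125,q[3],2],[q[4]+125,q[3],2]]/; s/-.4,-120\],x_scale=\[.01,.01,.1,10\]/-.4,-120,20],x_scale=[.01,.01,.1,10,10]/' fit.py; python3 fit.py
```

```text
[ 5.24660026e-01  2.98471710e-02 -3.76686606e-01 -1.16661634e+02
  2.47266999e+01] -21.582552724084923 0.6279698130631743
[[-0.0, -0.5], [1.5, -0.3], [0.4, 0.0], [0.4, -1.0], [1.3, -0.0], [-0.3, -0.3], [0.1, -0.2], [0.1, -1.0]]
[[-0.1, -0.4], [-0.6, -0.9], [-1.0, -0.2], [-0.2, -0.6], [-0.3, 0.2], [-0.6, -1.4], [-0.5, -0.1], [-0.4, 0.2]]
side [[314.10192493 257.22531371]]
top [[342.36217762 275.79267152]]
spare [ 0.543 -0.168  0.07 ] 0.09 -0.177
jar [0.639 0.134 0.085] 0.068 0.139
packet [0.558 0.195 0.085] -0.03 0.166
tcp [0.22358893 0.52925491 0.23048502] ptop,mid [[ 0.47222085 -0.04834575  0.075     ]
 [ 0.50606225  0.037204    0.044     ]]
```

```bash
cat > go.py <<'E'
import sys
from h import *
from scipy.spatial.transform import Rotation as R
q=np.load("q.npy"); s=env.get_state()
Rt=R.from_quat(np.roll(s['orientation'],-1)).as_matrix(); p=s['tcp_pos']
xd,yd,z=map(float,sys.argv[1:4])
tgt=d2w(q,[[xd,yd,z]])[0]
ydir=np.array([-np.sin(q[2]),np.cos(q[2]),0])
a=[]
for sg in(1,-1):
    v=Rt.T@(sg*ydir); a.append(np.degrees(np.arctan2(v[0],v[2])))
c,sn=np.cos(q[2]),np.sin(q[2]);d=p[:2]-q[:2]
print("clock",s['clock'],"tooly",Rt[:,1].round(4),"toolz",Rt[:,2].round(3),"disp xyz mm",(1e3*np.array([c*d[0]+sn*d[1],-sn*d[0]+c*d[1],p[2]])).round(1))
print("shift mm",(1e3*Rt.T@(tgt-p)).round(1),"spin",np.round(a,1),"F",s['wrist_force'].round(2),"gap",s['finger_gap'],"j6",s['joint_pos'].round(2))
E
python3 go.py -20 -47 180
```

```text
clock 0.1 tooly [-9.0e-04 -1.4e-03 -1.0e+00] toolz [ 0.389  0.921 -0.002] disp xyz mm [-463.7  353.6  230.5]
shift mm [ 452.8   51.  -390.2] spin [ -1.3 178.7] F [-0.68  0.38 -0.03] gap 0.08525345139434935 j6 [ 1.03  0.31  0.05  1.3  -0.    1.43]
```

```bash
python3 -m inch '[[[10,0,-9,0],[30,0,-27,0],[55,0,-48,0],[80,0,-70,0],[108,0,-93,-0.5],[136,0,-117,-1],[164,0,-141,-1.3],[192,0,-165,-1.3],[220,0,-189,-1.3],[248,0,-213,-1.3]]]' 85.4 20; python3 go.py -20 -47 180
```

```text
clock: 1.1
tcp_pos: [0.3694, 0.2348, 0.2312]
orientation: [-0.694, 0.695, -0.133, 0.133]
wrist_force: [0.8, 0.6, -0.1]
finger_gap: 0.0854
clock 1.1 tooly [ 0.e+00 -2.e-04 -1.e+00] toolz [ 0.368  0.93  -0.   ] disp xyz mm [-219.8  133.4  231.2]
shift mm [ 199.9   51.3 -180.3] spin [ -0. 180.] F [ 0.75  0.64 -0.11] gap 0.08538588281946471 j6 [ 0.38  0.05 -0.28  1.24 -0.    0.76]
```

```bash
python3 -m inch '[[[28,0,-25,0],[56,0,-50,0],[84,5,-76,0],[112,12,-101,0],[138,20,-125,0],[160,28,-145,0],[178,36,-161,0],[190,43,-172,0],[196,48,-178,0],[198,51,-180,0]]]'; python3 go.py -20 -47 120;  python3 -m inch '[[[0,0,0,0],[0,0,0,0]]]'; python3 go.py -20 -47 120
python3 - <<'E'
from workcell import env
import cv2
for n,(x,y) in dict(side=(195,160),top=(260,210)).items():
    a=env.read_camera(n)[y:y+170,x:x+220]; cv2.imwrite(f"pics/{n}1.png",cv2.resize(a,None,fx=3.5,fy=3.5,interpolation=cv2.INTER_CUBIC))
E
```

```text
clock: 2.1
tcp_pos: [0.4868, -0.0038, 0.1797]
orientation: [0.695, -0.694, 0.133, -0.132]
wrist_force: [0.1, 0.1, 0.9]
finger_gap: 0.0855
clock 2.1 tooly [-9.e-04  4.e-04 -1.e+00] toolz [ 0.369  0.929 -0.   ] disp xyz mm [-22.8 -45.2 179.7]
shift mm [ 2.9 59.7 -1.8] spin [-1.000e-01  1.799e+02] F [0.09 0.13 0.95] gap 0.0854627668495193 j6 [-0.17  0.17 -0.27  1.13  0.    0.2 ]
clock: 2.3
tcp_pos: [0.4868, -0.0025, 0.1805]
orientation: [0.695, -0.695, 0.132, -0.132]
wrist_force: [1.0, 0.2, -0.2]
finger_gap: 0.0858
clock 2.3 tooly [-0.e+00  3.e-04 -1.e+00] toolz [0.367 0.93  0.   ] disp xyz mm [-23.3 -44.  180.5]
shift mm [ 3.3 60.5 -3. ] spin [   0. -180.] F [ 0.97  0.15 -0.23] gap 0.08576742428620523 j6 [-0.17  0.17 -0.27  1.13  0.    0.21]
```

View pics/side1.png

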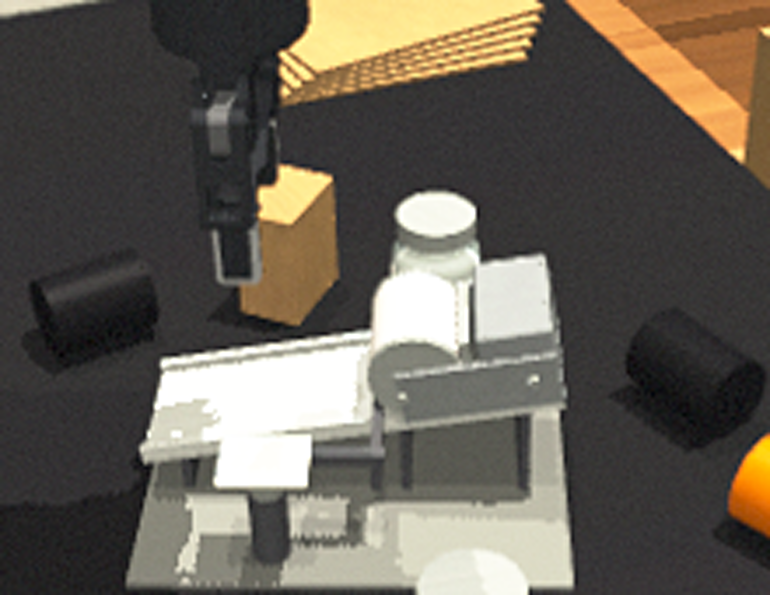

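View pics/top1.png

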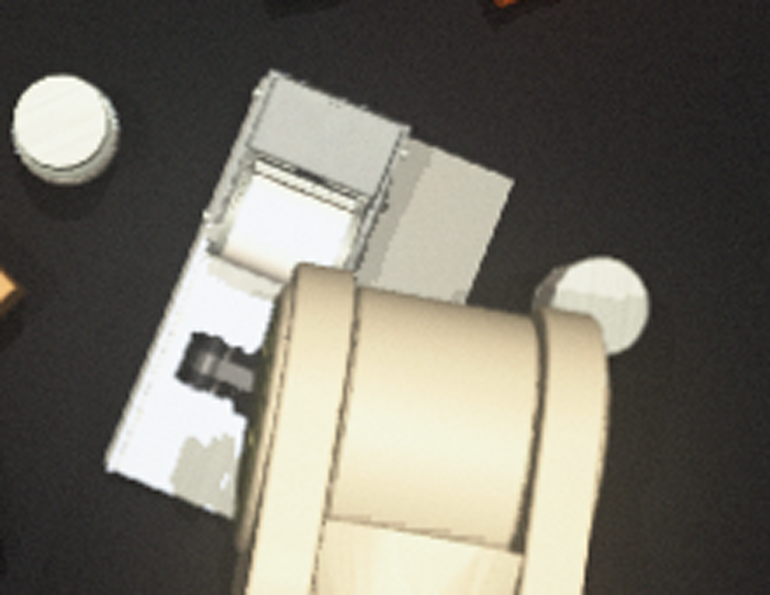

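Side: the near fingertip's lower edge is at crop (238,283). Top: the far finger's knuckle is over the chute at crop (180–240,365), and the paddle is hidden under the wrist. I'll check the fingertip height and the offset.

```bash
python3 - <<'E'
from h import *
q=np.load("q.npy")
for z in(180,187,193):
  for y in(-94,-101): print(z,y,((proj("side",d2w(q,[[-23.3,y,z],[-34.3,y,z],[-12.3,y,z]]))-[195,160])*3.5).round(0).tolist())
c,s=np.cos(q[2]),np.sin(q[2])
for z in(.2,.24,.27):
    d=ray("top",(180/3.5+260,210+365/3.5),z)[:2]-q[:2];print(z,c*d[0]+s*d[1],-s*d[0]+c*d[1])
E
python3 go.py -20 -47 110
```

```text
180 -94 [[241.0, 304.0], [219.0, 304.0], [263.0, 304.0]]
180 -101 [[240.0, 313.0], [218.0, 313.0], [262.0, 313.0]]
187 -94 [[240.0, 293.0], [218.0, 293.0], [262.0, 293.0]]
187 -101 [[238.0, 301.0], [216.0, 301.0], [261.0, 301.0]]
193 -94 [[239.0, 283.0], [217.0, 283.0], [261.0, 283.0]]
193 -101 [[237.0, 291.0], [215.0, 291.0], [260.0, 291.0]]
0.2 -0.030141930542875988 0.027634105972365125
0.24 -0.030047915290786098 0.027729869262364027
0.27 -0.029977403851718758 0.027801691729863166
clock 2.4 tooly [ 5.e-04  1.e-04 -1.e+00] toolz [0.367 0.93  0.   ] disp xyz mm [-23.1 -43.9 180.7]
shift mm [ 3.  70.7 -3.1] spin [ 1.000e-01 -1.799e+02] F [-0.09 -0.53 -0.17] gap 0.08523397629334477 j6 [-0.17  0.17 -0.27  1.13  0.    0.21]
```

Fingertips are about 13 mm or a bit more behind the TCP, so contact is expected near TCP z = 62 mm or slightly lower. I'll go down to about 20 mm above that and look.

```bash
python3 -m inch '[[[1,5,-1,0],[2,18,-2,0],[2,33,-3,0],[2,48,-3,0],[2,63,-3,0],[2,76,-3,0],[2,86,-3,0],[2,93,-3,0],[2,97,-3,0],[2,98,-3,0]]]'
python3 - <<'E'
from workcell import env
import cv2
for n,(x,y) in dict(side=(195,160),top=(260,210)).items():
    a=env.read_camera(n)[y:y+170,x:x+220]; cv2.imwrite(f"pics/{n}2.png",cv2.resize(a,None,fx=3.5,fy=3.5,interpolation=cv2.INTER_CUBIC))
E
python3 go.py -20 -47 62
```

```text
clock: 3.4
tcp_pos: [0.4879, -0.0067, 0.082]
orientation: [0.695, -0.695, 0.133, -0.132]
wrist_force: [0.2, -0.9, 0.2]
finger_gap: 0.0852
clock 3.5 tooly [ 4.e-04  0.e+00 -1.e+00] toolz [0.368 0.93  0.   ] disp xyz mm [-20.5 -47.5  82.5]
shift mm [ 0.5 20.5  0.5] spin [ -0. 180.] F [ 0.16  0.54 -0.65] gap 0.08535285405225619 j6 [-0.18  0.25 -0.43  0.89  0.    0.2 ]
```

View pics/side2.png

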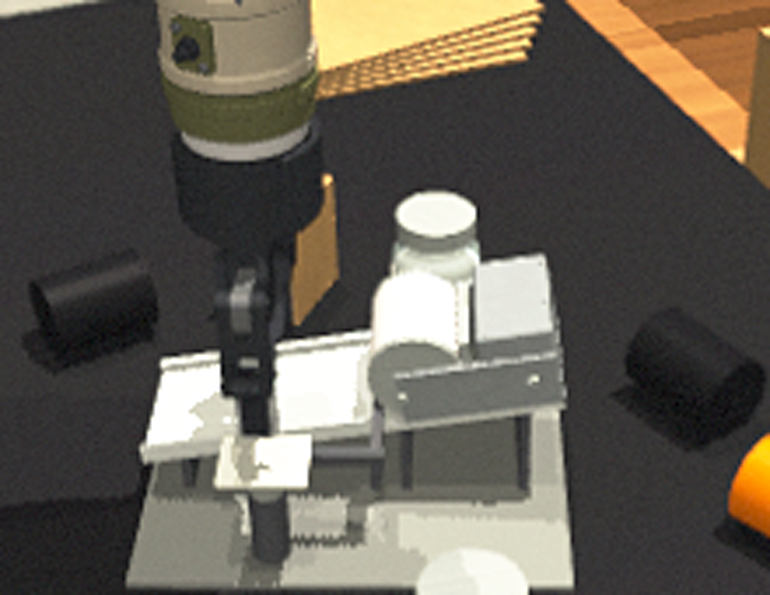

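Side: the near finger ends at crop (257,433), right at the paddle's back edge. It could be above the paddle or behind it, so I'll check by projection.

Run:
```python
from h import *
q=np.load("q.npy")
for z in(75,82,95,100):
  print(z,[ (y,((proj("side",d2w(q,[[-20.5,y,z]]))-[195,160])*3.5).round(0).tolist()) for y in (-85,-90,-97,-104)])
a=cv2.imread("pics/side2.png")[300:520,150:350]
cv2.imwrite("pics/side2z.png",cv2.resize(a,None,fx=2.7,fy=2.7,interpolation=cv2.INTER_CUBIC))
```

```text
75 [(-85, [[263.0, 450.0]]), (-90, [[262.0, 457.0]]), (-97, [[261.0, 465.0]]), (-104, [[260.0, 474.0]])]
82 [(-85, [[262.0, 441.0]]), (-90, [[261.0, 447.0]]), (-97, [[260.0, 455.0]]), (-104, [[259.0, 464.0]])]
95 [(-85, [[261.0, 422.0]]), (-90, [[260.0, 428.0]]), (-97, [[258.0, 437.0]]), (-104, [[257.0, 446.0]])]
100 [(-85, [[260.0, 415.0]]), (-90, [[259.0, 421.0]]), (-97, [[258.0, 430.0]]), (-104, [[256.0, 439.0]])]
```

View pics/side2z.png

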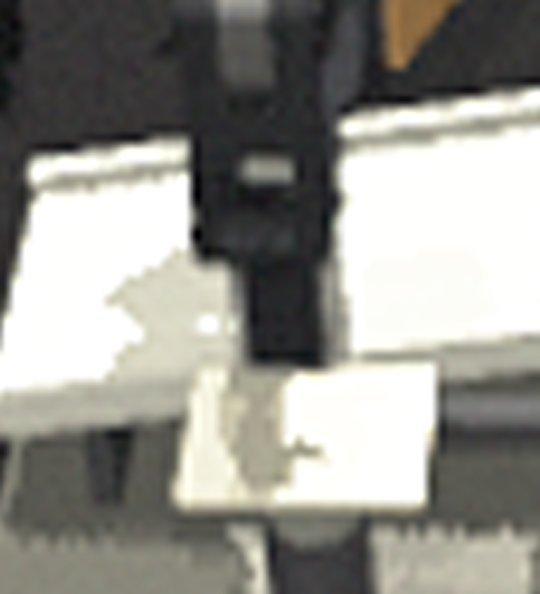

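View pics/top2.png

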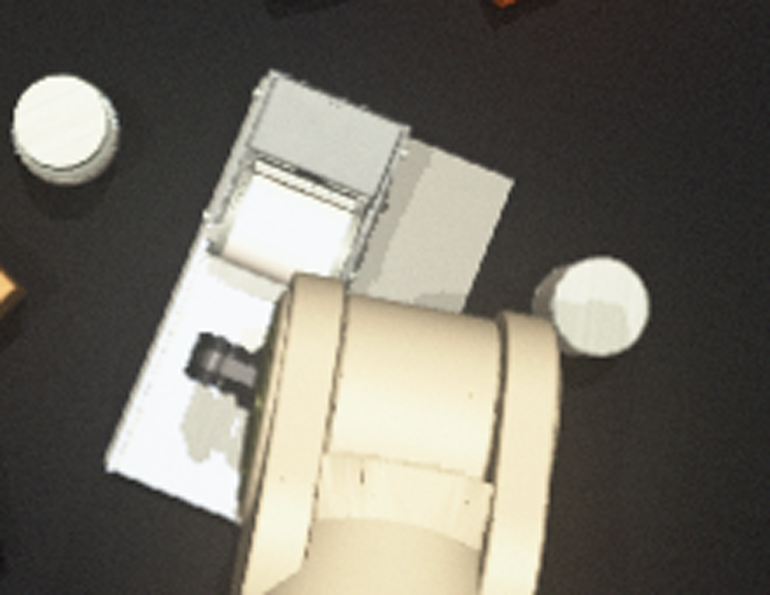

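The projection agrees with the tip over the paddle at y ≈ -97 and a height of 95–97 mm, and its shadow is on the paddle. Next I'll lower to just short of contact.

```bash
python3 -m inch '[[[0,4,0,0],[0,9,0,0],[0,13,0,0],[0,16,0,0],[0,17,0,0],[0,17,0,0]]]'; python3 -m inch '[[[0,1,0,0],[0,2,0,0],[0,3,0,0],[0,4,0,0],[0,5,0,0],[0,5,0,0]]]'; python3 go.py -20 -47 62; python3 -c "
from workcell import env
import cv2
a=env.read_camera('side')[210:330,220:320]; cv2.imwrite('pics/side3.png',cv2.resize(a,None,fx=5,fy=5,interpolation=cv2.INTER_CUBIC))"
```

```text
clock: 4.1
tcp_pos: [0.4878, -0.0068, 0.0651]
orientation: [0.695, -0.695, 0.133, -0.132]
wrist_force: [0.8, 0.1, 0.1]
finger_gap: 0.0856
clock: 4.7
tcp_pos: [0.488, -0.0069, 0.0603]
orientation: [0.695, -0.695, 0.132, -0.133]
wrist_force: [-0.1, 0.2, 2.6]
finger_gap: 0.0851
clock 4.7 tooly [ 3.e-04 -0.e+00 -1.e+00] toolz [0.368 0.93  0.   ] disp xyz mm [-20.5 -47.6  60.3]
shift mm [ 0.5 -1.7  0.6] spin [ -0. 180.] F [-0.06  0.23  2.56] gap 0.08511288786279114 j6 [-0.18  0.27 -0.46  0.84  0.    0.2 ]
```

View pics/side3.png

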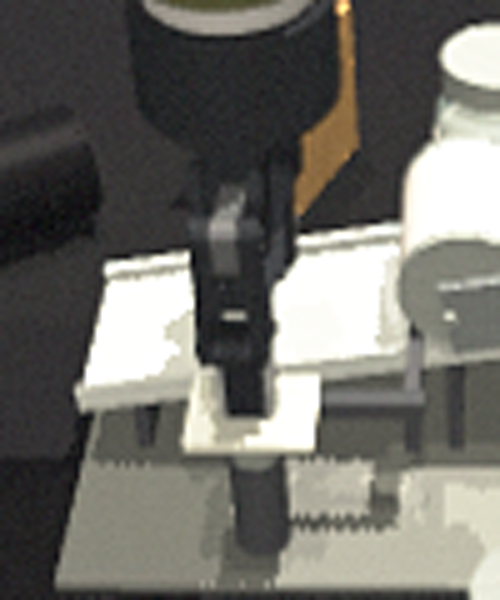

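The finger is on the paddle at crop (248,410), with Fz at 2.6 N and TCP z at 60.3 mm, which matches. Now the press.

```bash
python3 -m inch '[[[0,2,0,0],[0,4,0,0],[0,6,0,0],[0,8,0,0],[0,10,0,0],[0,11.5,0,0],[0,12.5,0,0],[0,13,0,0],[0,13,0,0],[0,13,0,0]]]'; python3 go.py -20 -47 62; python3 -c "
from workcell import env
import cv2
a=env.read_camera('side')[210:330,220:370]; cv2.imwrite('pics/side4.png',cv2.resize(a,None,fx=5,fy=5,interpolation=cv2.INTER_CUBIC))
a=env.read_camera('top')[210:380,260:480]; cv2.imwrite('pics/top4.png',cv2.resize(a,None,fx=3.5,fy=3.5,interpolation=cv2.INTER_CUBIC))"
```

```text
clock: 5.75
tcp_pos: [0.488, -0.0069, 0.0477]
orientation: [-0.695, 0.695, -0.132, 0.133]
wrist_force: [-2.3, 0.7, 7.1]
finger_gap: 0.0855
clock 5.75 tooly [ 4.e-04 -2.e-04 -1.e+00] toolz [ 0.368  0.93  -0.   ] disp xyz mm [-20.6 -47.6  47.7]
shift mm [  0.6 -14.3   0.6] spin [ -0. 180.] F [-2.34  0.65  7.1 ] gap 0.08546540092971724 j6 [-0.18  0.29 -0.47  0.81 -0.    0.2 ]
```

View pics/side4.png

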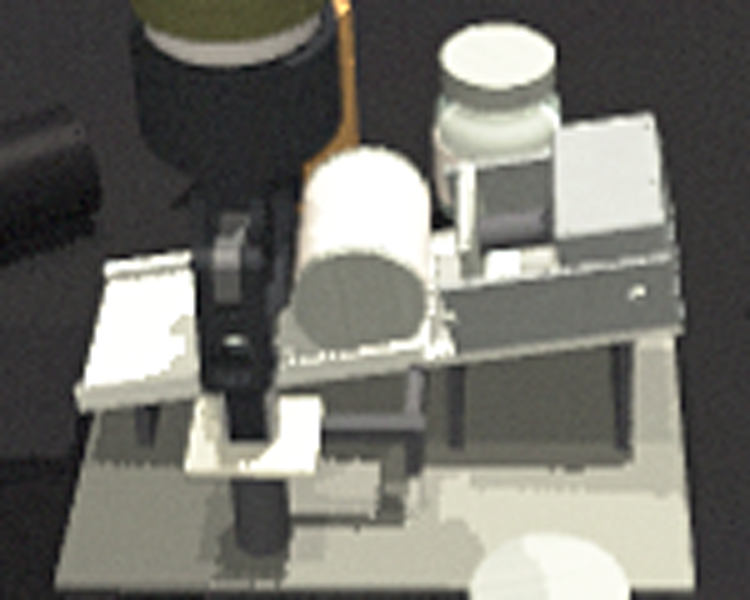

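View pics/top4.png

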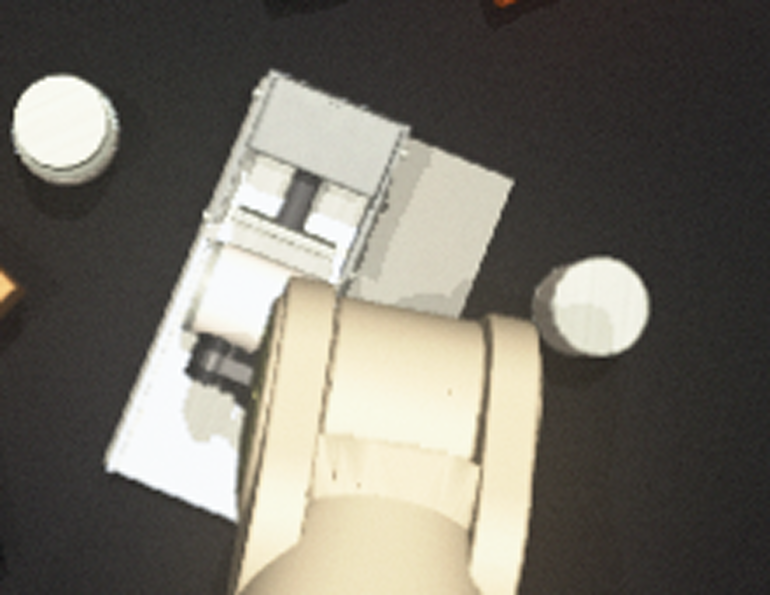

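The can has popped out and is resting against the chute finger, at about (360,250) in the side crop and (240,295) in the top one. The paddle is at about 13 mm. I'll press on until the force rises at the end stop.

```bash
python3 -m inch '[[[0,0.5,0,0],[0,1,0,0],[0,1.5,0,0],[0,1.5,0,0]]]'; python3 -m inch '[[[0,0.5,0,0],[0,1,0,0],[0,1,0,0]]]'
```

```text
clock: 6.25
tcp_pos: [0.488, -0.0069, 0.0475]
orientation: [-0.694, 0.695, -0.132, 0.133]
wrist_force: [-5.8, 1.3, 18.1]
finger_gap: 0.0855
clock: 6.55
tcp_pos: [0.488, -0.007, 0.0473]
orientation: [-0.694, 0.695, -0.132, 0.133]
wrist_force: [-7.6, 2.3, 26.1]
finger_gap: 0.0855
```

The stop is reached: z stays at 47.4 mm while the force climbs to 26 N. I'll ease off a little, let it settle and check.

```bash
python3 -m inch '[[[0,-0.4,0,0],[0,-0.8,0,0],[0,-0.8,0,0],[0,-0.8,0,0],[0,-0.8,0,0]]]'
cat > look.py <<'E'
import sys
from workcell import env
import cv2
k=sys.argv[1]
a=env.read_camera('side')[210:330,220:370]; cv2.imwrite(f'pics/side{k}.png',cv2.resize(a,None,fx=5,fy=5,interpolation=cv2.INTER_CUBIC))
a=env.read_camera('top')[210:380,260:480]; cv2.imwrite(f'pics/top{k}.png',cv2.resize(a,None,fx=3.5,fy=3.5,interpolation=cv2.INTER_CUBIC))
E
python3 look.py 5; python3 -m inch '[[[0,0,0,0],[0,0,0,0],[0,0,0,0],[0,0,0,0],[0,0,0,0]]]'; python3 look.py 6
python3 -c "
import cv2
for k in('side','top'):
    d=cv2.absdiff(cv2.imread(f'pics/{k}5.png'),cv2.imread(f'pics/{k}6.png'));print(k,d.mean(),(d.max(2)>60).sum())"
```

```text
clock: 7.05
tcp_pos: [0.488, -0.007, 0.0474]
orientation: [-0.694, 0.695, -0.132, 0.133]
wrist_force: [-6.5, 1.3, 20.8]
finger_gap: 0.0852
clock: 7.65
tcp_pos: [0.488, -0.007, 0.0474]
orientation: [-0.694, 0.695, -0.132, 0.133]
wrist_force: [-5.4, 1.2, 19.8]
finger_gap: 0.0853
side 1.9372251851851852 0
top 1.6831518061770163 0
```

View pics/side6.png

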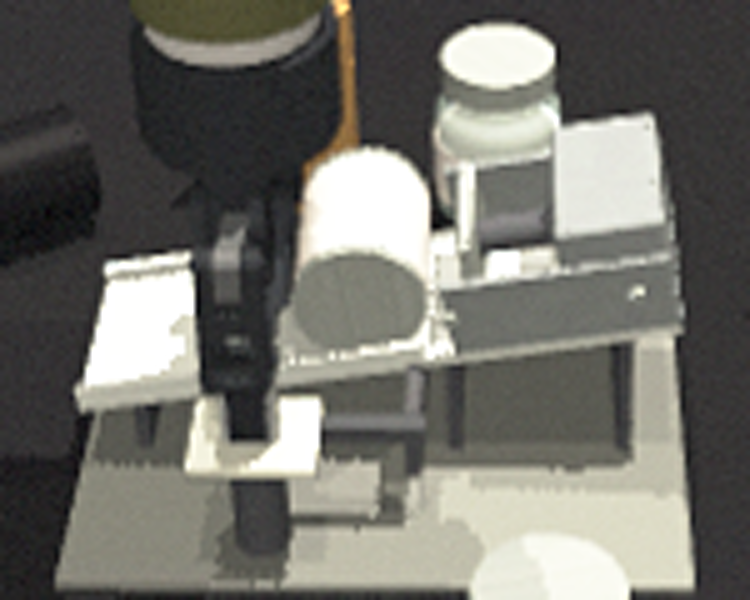

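View pics/top6.png

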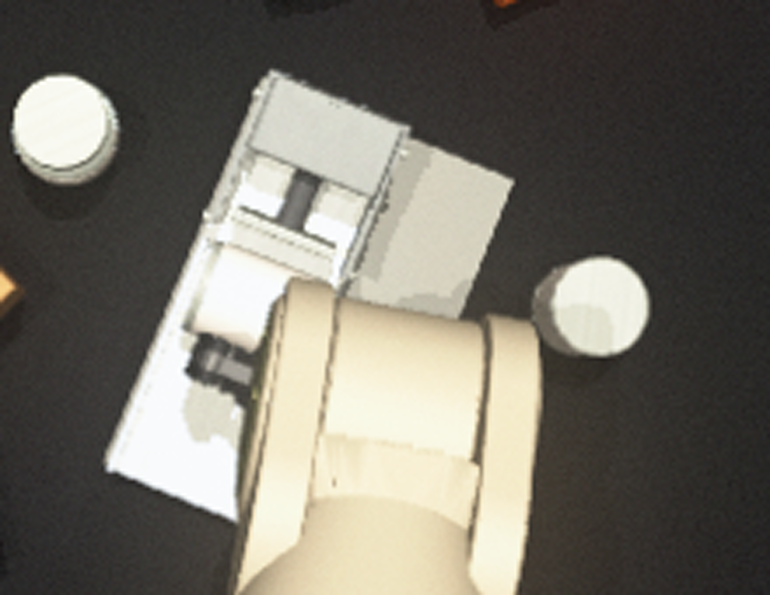

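The can hasn't moved between the two views and rests against the chute finger, and the bystanders are where they were. One quick check of the can's x, then I'll hand in.

Run:
```python
from h import *
q=np.load("q.npy")
for x in(10,15,18,22,30):
    print(x,((proj("side",d2w(q,[[x,-35,30+.176*(x+100)+27.4]]))-[220,210])*5).round().tolist())
print(env.hand_in(), env.get_state()['clock'])
```

```text
10 [[339.0, 307.0]]
15 [[351.0, 306.0]]
18 [[359.0, 305.0]]
22 [[369.0, 303.0]]
30 [[389.0, 301.0]]
the job is handed in; nothing more can be done
the job is handed in; nothing more can be done
```

The can is out of its bay and lying still in the chute against one finger, while the other finger holds the paddle fully down. I handed it in that way at about 7.7 s; no verdict was reported.

**How it went:** I fitted the dispenser pose from both cameras to about 0.6 px rms. With the gripper fully open, I put one finger over the paddle and the other over the chute centre, then pressed straight down. The can popped out and stopped against the chute finger.

**Last checks:**
- **Paddle:** It is against its stop. The tool stays at 47.4 mm height, about 14 mm below first contact, while the force rose to 26 N. I eased it off to about 20 N to hold.
- **Can:** Its centre is at about x = 18 mm, well below the 43 mm needed to be clear of the bay. Two pictures about 0.6 s apart showed no change.
- **Bystanders:** The jar and spare can are where they started. The packet is partly hidden behind the arm in the last views, but what shows looks unmoved.
- **Not fully seen:** The wrist hides the paddle and part of the can from the top camera, so the can's position comes from the side view. A sideways wrist force of about 5 N remained, which I take to be friction at the paddle plus the can's push.

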